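# Fit a paper-drill bit in the bench collet

### The arm

A 7-joint arm with a two-finger parallel gripper is mounted at the origin on the work surface. World frame = base frame: x ahead of the robot, y to its left, z up, the work surface at z = 0. Lengths are in mm, angles in rad, forces in N, time in s.
With the tool pointing down it reaches from about 425 to 1025 mm from the base axis. Payload 3.6 kg.
Tool frame: the origin (TCP) lies midway between the tips of the shut fingers; the grasp point (between the pads) lies 19 mm behind it; z points along the fingers, y is the line along which they close (so a half turn about z gives the same grasp; the last joint's range is limited). The gripper opens to 85 mm and grips with 20 to 120 N. Pads are 22 mm wide; open, the fingers measure 114 mm over their backs; the gripper's body (76 mm by 85 mm) begins 54 mm behind the grasp point. The pads swing forward as they close: fully open they stand 13 mm farther back than shut.
Start: joints at [1.024, 0.591, 0.048, 1.609, -0.033, 0.943, -0.034], TCP at [317.83, -651.624, 231.302] pointing down, gripper open.
Joint ranges: [-2.69, 2.69], [-0.47, 2.24], [-1.27, 1.36], [0.19, 2.51], [-1.53, 4.68], [0.08, 2.07], [-3.09, 3.09]. Speed limits (rad/s): [2.57, 2.57, 3.14, 3.14, 3.14, 3.14, 3.14].

### API

Orientations are given as a rotation vector (axis times angle).
In Python, from cell import arm gives the robot as it stands.
- The arm moves only by the tool drive_tool, never from a script. Its arguments are lists of equal length, an entry for each row: "linear": the shift along the tool's x, y, z in mm, a list of three; "angular": the turn, a rotation vector about the tool's x, y, z in units of 5 degrees (1.0 is 5 degrees), a list of three; "jaw": the closure, from -1 (fully open) to 1 (shut). In form: {"linear": [[dx, dy, dz], ...], "angular": [[rx, ry, rz], ...], "jaw": [jaw, ...]}. A call has 1 to 12 rows; each row shifts and turns the commanded pose from where the row before left it, along the tool's axes as they then stand; what a row does not reach is not made up. A row lasts 1/10 s, in which the tool goes at most 50 mm and 8.59 degrees, less where a joint would pass 70% of its speed; a pose out of reach is approached as far as the arm can. A call with a gripper value outside its range is refused whole. The fingers move at their own pace and stop on an object; the grip force is fixed at half the most. Time passes only in rows, so rows that do not move let the fingers close. It gives the time, the measured TCP pose, the force, the opening and the grip force at its end, in the units of the state.
- arm.state(): the state, without advancing time (a new reading comes with each control period).
- arm.capture(name): name is "side" or "top" or "wrist"; returns a dict with "color" (384x512x3 uint8, red, green, blue), "range_z" (384x512 float32, mm along the optical axis (not along the pixel's ray), 0 where there is no reading), "mtx" (3x3 intrinsics, pixels), "rvec" (rotation vector, rad) and "tvec" (3), from world to camera coordinates, as OpenCV has them. Camera axes: x right, y down, z forward; pixel columns grow to the right and rows downward; lengths in mm; the calibration is good to about 2 mm. A picture is of the moment at which its call begins.
- arm.sign_off(): hands the job in; it is judged then, once.
The state is a dict: "time": time; "joint_positions": joint angles; "qd": joint speeds; "joint_efforts": joint torques, N m; "tcp_pos": TCP position; "ee_rot": TCP orientation; "contact_force": force on the tool from outside, world axes, zero at the start; "moment": the same for the moment, N m; "width": finger opening in mm; "grasp_force": force on a finger pad.
Only numpy, scipy, OpenCV 4.12 (cv2) and the standard library are available. Lean on these libraries where they do the work, as an engineer would, in place of code of your own. Each camera call takes 0.05 s, during which the arm holds its last target. There are 200 camera calls.

### The job

Take the red-banded paper-drill bit from the rack and push its shank gently but fully home into the bench collet. Then turn the brass nut clockwise (seen from above) until it grips the bit hand-tight, without forcing it, and let go. Leave the other two bits and the things on the bench where they are.

Things in the scene. Friction and masses are not known exactly. Their poses are not given: they have to be found in the camera images.
- red_bit_mid (a point): Centre of the paper-drill bit with the RED collar and band, 61 mm long, 60 g, upright in one of the rack's holes, z axis up along it. Bottom to top: steel shank 12 mm in diameter, 34 mm long, its last 5 mm tapered to 8 mm; red collar 20 mm in diameter, 3 mm thick; aluminium body 14 mm in diameter, 24 mm long: hold it here. Origin 30.5 mm above the foot, 6.5 mm below the collar's top. Any yaw will do.
- blue_bit_mid (a point): Same point of a like bit with a BLUE collar, in another hole of the rack. Not to be used or moved.
- yellow_bit_mid (a point): Same point of a like bit with a YELLOW collar, in another hole of the rack. Not to be used or moved.
- rack: Fixed wooden block, 50 mm (x) by 160 mm (y) by 44 mm high, origin at the centre of its underside. Three holes of 14 mm diameter and 37 mm depth in a row along its y axis, 50 mm apart; the bits' collars rest on its top, so fingers closing along its x axis have most room.
- chuck: Fixed bench collet: grey base plate 110 x 90 x 16 mm, dark barrel 56 mm in diameter up to 42 mm, a 26 mm neck, and the brass nut on top, from 56 to 88 mm above the table. Origin at the centre of its underside; the collet's upright axis goes through it.
- backstop: The steel neck of the collet, 26 mm in diameter, between barrel and nut (42 to 56 mm above the table); its top closes the bore, and the bit's foot must land on it. A push of 10 to 25 N there is fine; more than 45 N spoils it. Same origin as chuck.
- bore_bottom (a point): Centre of the bore's bottom, on the axis, 32 mm below the nut's top. The bore is 16 mm wide (13.6 in its last 5 mm); its jaws start 1.5 mm or more clear of the shank all round. Two spring pads rub on the shank over the last 11 mm, so the bit does not drop home: it needs about 5 to 10 N of push, then stops hard. When home, the underside of the bit's collar is 2 mm above the nut's top.
- nut_mid (a point): Brass nut, on its axis, 15 mm below its top (where to grip). 40 mm long, two flats 34 mm apart parallel to this frame's x: fingers close along y. Tightens clockwise from above against 0.2 N m friction (a reading at rest can be that much off), stays where left. The jaws touch after 0.5 to 2 rad; then 0.1 N m more per 0.1 rad. Hand-tight: 0.35 to 0.5 N m; 0.8 is too much.
- jaw0: One of the four steel jaws hidden in the nut, which move in by 3 mm per rad as it is turned. Its origin is on the collet's axis 12 mm below the nut's top.
- jaw1: The second jaw, see jaw0.
- jaw2: The third jaw, see jaw0.
- jaw3: The fourth jaw, see jaw0.
- staple_box_mid (a point): Centre of a loose white box of staples with a green band, 45 x 85 x 28 mm. To be left alone.
- clip_cup_mid (a point): Centre of a loose round blue cup of paper clips, 62 mm in diameter, 50 mm high. To be left alone.
- red_bit: The same bit as red_bit_mid; this origin is the centre of its foot.
Things that resemble listed ones, but are neither listed nor needed, are in the scene too. Of the things that look like the chuck, the larger one is meant.

How it is judged:
By the outcome, as a careful person would: the job done as asked, in the order asked, and still so for the second after the job is handed in, with the robot touching nothing.
It also fails if it takes over 67 s, if anything falls off the work surface, if the arm or the gripper's body presses on something with over 40 N, if the wrist force passes 120 N, or if a joint passes its speed limit or range.

## Working session

There is one attempt and no reset: what is moved stays moved. The work goes in short steps, Python scripts to look and compute and a tool call to move; the robot and the scene stay as the last step left them, time stands still between calls to the robot, and variables do not carry over. Pictures are saved under pics/ and viewed, at most 10 in all, crops included, and the job is handed in when it is done.

Besides the shell and the picture viewer there is one more tool, called after "Call:" by a JSON object that holds its "method" and its "body", one argument or row to a line. drive_tool: Moves the arm, as the interface text tells. Its arguments: {"type":"object","properties":{"linear":{"type":"array"},"angular":{"type":"array"},"jaw":{"type":"array"}},"required":["linear","angular","jaw"]}

```bash
mkdir -p pics; cat > h.py <<'E'
import numpy as np, cv2
from cell import arm
def cap(n):
    c=arm.capture(n); c['R']=cv2.Rodrigues(np.array(c['rvec'],float))[0]; c['t']=np.array(c['tvec'],float).ravel(); c['K']=np.array(c['mtx'],float); return c
def cloud(c):
    h,w=c['range_z'].shape; v,u=np.mgrid[:h,:w]; z=c['range_z'].astype(float)
    K=c['K']; p=np.stack([(u-K[0,2])/K[0,0]*z,(v-K[1,2])/K[1,1]*z,z],-1)
    return (p-c['t'])@c['R']
def ray(c,u,v,z):
    d=c['R'].T@np.linalg.solve(c['K'],[u,v,1.]); o=-c['R'].T@c['t']
    return o+d*(z-o[2])/d[2]
def proj(c,p):
    q=c['K']@(c['R']@np.array(p,float)+c['t']); return q[:2]/q[2]
def save(c,n): cv2.imwrite('pics/'+n,c['color'][:,:,::-1])
E
python3 - <<'E'
from h import *
a=cap('top');b=cap('side')
cv2.imwrite('pics/a.png',np.vstack([a['color'],b['color']])[:,:,::-1][:, :] if 0 else cv2.resize(np.hstack([a['color'],b['color']])[:,:,::-1],(800,300)))
save(a,'top.png');save(b,'side.png')
print(arm.state())
for c in(a,b): print(-c['R'].T@c['t'],c['R'][2],c['K'][0,0])
E
```

```text
{'time': 0.1, 'joint_positions': array([ 1.02351   ,  0.59201398,  0.04829958,  1.60970153, -0.03330837,
        0.94274416, -0.03369941]), 'qd': array([-0.00042958, -0.00231513, -0.00134573, -0.00314675,  0.00024063,
        0.0004819 , -0.0004525 ]), 'joint_efforts': array([ 4.53948815e-03, -5.50000906e+01,  1.55287888e+00, -1.98825896e+01,
        9.66658699e-03,  3.79499965e-03,  3.02224294e-06]), 'tcp_pos': array([ 317.49833393, -650.93410113,  230.26199938]), 'ee_rot': array([-3.05911299e+00, -7.06381420e-01,  8.87885452e-04]), 'contact_force': array([ 0.78271172,  0.5278105 , -0.08898762]), 'moment': array([ 0.01488539, -0.01301276,  0.00208314]), 'grasp_force': 0.0, 'width': 85.22851260937172}
[ 327.584558     39.71026723 1096.98991627] [ 0.21796395 -0.01969083 -0.97575816] 488.3473572471155
[297.1422393  514.0230977  459.67361425] [ 0.41690724 -0.70423238 -0.57466956] 393.8191485940126
```

View pics/top.png

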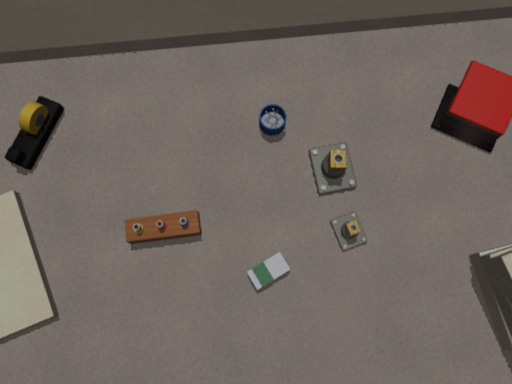

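View pics/side.png

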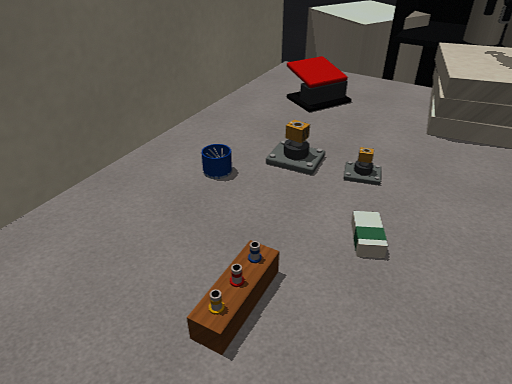

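The top view shows the rack with yellow, red and blue bits at about (137,228), (160,225) and (183,222). The large chuck's nut is at (338,160) and the small decoy's at (352,228). The side view agrees: red is the middle bit, at (237,275).

```bash
python3 - <<'E'
from h import *
a=cap('top');P=cloud(a);b=cap('side');Q=cloud(b)
def masks(c):
    return cv2.cvtColor(c['color'],cv2.COLOR_RGB2HSV)
def win(P,u0,u1,v0,v1,zlo,zhi):
    m=np.zeros(P.shape[:2],bool);m[v0:v1,u0:u1]=1
    return m&(P[...,2]>zlo)&(P[...,2]<zhi)
for n,w in dict(rack=(115,210,200,250,38,48),bits=(150,170,212,235,58,80),nut=(320,360,140,185,82,95),base=(300,365,135,200,10,22)).items():
    m=win(P,*w);p=P[m]; r=cv2.minAreaRect(p[:,:2].astype(np.float32))
    print(n,m.sum(),p.mean(0).round(1),r)
for n,w in dict(nut=(280,315,118,150,80,95),rack=(185,285,238,350,38,48),red=(228,246,258,290,62,80)).items():
    m=win(Q,*w);p=Q[m]; print('side',n,m.sum(),p.mean(0).round(1),cv2.minAreaRect(p[:,:2].astype(np.float32)))
# red collar rays
for c,(u0,u1,v0,v1),z in((a,(150,170,212,236),45.5),(b,(225,250,258,292),45.5)):
    h=masks(c);m=((h[...,0]<6)|(h[...,0]>174))&(h[...,1]>150)&(h[...,2]>60)
    k=np.zeros_like(m);k[v0:v1,u0:u1]=1;m&=k;v,u=np.nonzero(m);print(len(u),u.mean() if len(u) else 0,v.mean() if len(u) else 0,ray(c,u.mean(),v.mean(),z) if len(u) else 0)
big=np.hstack([cv2.resize(a['color'][120:200,300:380],(400,400)),cv2.resize(a['color'][190:270,120:200],(400,400))])
cv2.imwrite('pics/crop.png',big[:,:,::-1])
E
```

```text
rack 1463 [507.  212.3  44.5] ((507.7575988769531, 213.23760986328125), (50.79733657836914, 160.46469116210938), 1.5923110246658325)
bits 43 [507.  212.3  70.8] ((507.3148193359375, 212.3494873046875), (11.949712753295898, 14.649840354919434), 84.4351577758789)
nut 269 [ 607.9 -180.2   88.6] ((608.5185546875, -180.31483459472656), (34.66001510620117, 42.23295593261719), 83.83072662353516)
base 1172 [ 602.1 -176.5   16.8] ((608.5951538085938, -180.2863311767578), (110.83939361572266, 89.83837890625), 5.772071361541748)
side nut 207 [ 606.5 -175.6   85.9] ((607.94580078125, -179.91075134277344), (37.7572135925293, 41.90029525756836), 82.99542999267578)
side rack 3068 [503.1 227.1  43.6] ((506.8102722167969, 213.5928192138672), (51.2967529296875, 161.91285705566406), 1.8794127702713013)
side red 109 [505.4 215.8  68.9] ((506.26416015625, 214.3725128173828), (12.199666976928711, 13.575523376464844), 33.6472282409668)
22 162.9090909090909 226.0 [505.16110332 210.42401524  45.5       ]
54 236.35185185185185 280.75925925925924 [506.84118234 215.0539196   45.5       ]
```

View pics/crop.png

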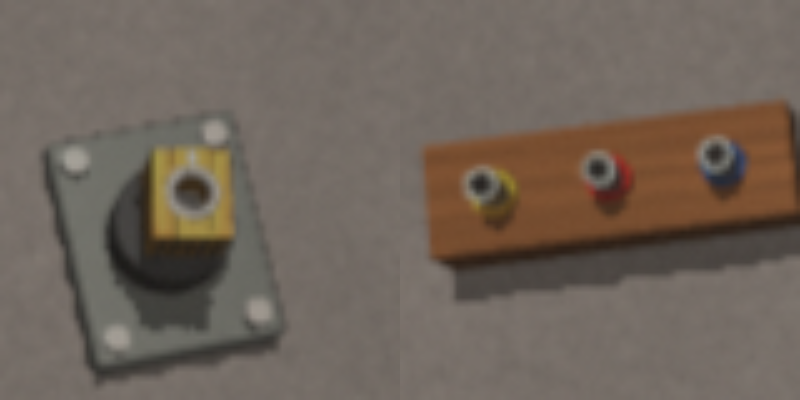

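The crop shows the nut's long side (42 mm) running about 6.4° clockwise of world x, with the bit hole on its axis. I take the red bit to be at about (507, 213.3), the rack's yaw as 1.7°, and the chuck to be at (608.3, -180.1) with flat normals at 83.6°. Next I turn the tool, then travel.

Call:
{"method": "drive_tool", "body": {
  "linear": [
    [0,0,0],
    [0,0,0],
    [0,0,0],
    [0,0,0],
    [0,0,0],
    [0,0,0],
    [0,0,0],
    [0,0,0],
    [0,0,0],
    [30,7.5,0],
    [43,10.8,0],
    [43,10.8,0]
  ],
  "angular": [
    [0,0,-1.46],
    [0,0,-1.46],
    [0,0,-1.46],
    [0,0,-1.46],
    [0,0,-1.46],
    [0,0,-1.46],
    [0,0,-1.46],
    [0,0,-1.46],
    [0,0,-1.46],
    [0,0,0],
    [0,0,0],
    [0,0,0]
  ],
  "jaw": [-1,-1,-1,-1,-1,-1,-1,-1,-1,-1,-1,-1]
}}

```text
time: 1.4
tcp_pos: [343.1, -533.9, 230.9]
ee_rot: [-2.19, -2.252, -0.0]
contact_force: [1.7, 0.3, -0.0]
width: 85.3
grasp_force: 0.0
```

Call:
{"method": "drive_tool", "body": {
  "linear": [
    [43,10.8,0],
    [43,10.8,0],
    [43,10.8,0],
    [43,10.8,0],
    [43,10.8,0],
    [43,10.8,0],
    [43,10.8,0],
    [43,10.8,0],
    [43,10.8,0],
    [43,10.8,0],
    [43,10.8,0],
    [43,10.8,0]
  ],
  "angular": [
    [0,0,0],
    [0,0,0],
    [0,0,0],
    [0,0,0],
    [0,0,0],
    [0,0,0],
    [0,0,0],
    [0,0,0],
    [0,0,0],
    [0,0,0],
    [0,0,0],
    [0,0,0]
  ],
  "jaw": [-1,-1,-1,-1,-1,-1,-1,-1,-1,-1,-1,-1]
}}

```text
time: 2.6
tcp_pos: [457.9, -13.6, 231.5]
ee_rot: [2.188, 2.253, 0.0]
contact_force: [0.7, -0.7, -0.7]
width: 85.4
grasp_force: 0.0
```

Call:
{"method": "drive_tool", "body": {
  "linear": [
    [43,10.8,0],
    [43,10.8,0],
    [43,10.8,0],
    [43,10.8,0],
    [43,10.8,0],
    [11,2.6,0],
    [0,0,0],
    [0,0,0]
  ],
  "angular": [
    [0,0,0],
    [0,0,0],
    [0,0,0],
    [0,0,0],
    [0,0,0],
    [0,0,0],
    [0,0,0],
    [0,0,0]
  ],
  "jaw": [-1,-1,-1,-1,-1,-1,-1,-1]
}}

```text
time: 3.4
tcp_pos: [507.1, 210.7, 230.8]
ee_rot: [2.189, 2.253, -0.004]
contact_force: [-0.8, -0.4, -0.4]
width: 85.4
grasp_force: 0.0
```

```bash
cat >> h.py <<'E'
def where(tx,ty,yaw=None):
    """measured tool; shift in tool x,y to reach world (tx,ty); tool-z turn units to bring tool y to yaw deg"""
    s=arm.state(); R=cv2.Rodrigues(np.array(s['ee_rot'],float))[0]; y=np.degrees(np.arctan2(R[1,1],R[0,1]))
    d=R.T@(np.array([tx,ty,s['tcp_pos'][2]])-s['tcp_pos'])
    print('t',s['time'],'tcp',s['tcp_pos'].round(1),'yaw_y',y.round(2),'tilt',R[:,2].round(4),'shift',d.round(1),'turn',None if yaw is None else round(-((yaw-y+180)%360-180)/5,2),'q',np.round(s['joint_positions'],2),'F',s['contact_force'].round(1),'M',s['moment'].round(2))
E
python3 - <<'E'
from h import *
where(507,213.3,1.7)
c=cap('wrist');save(c,'w1.png');P=cloud(c)
print(-c['R'].T@c['t'],c['R'][2])
h=cv2.cvtColor(c['color'],cv2.COLOR_RGB2HSV)
for z in [(66,80),(40,48)]:
    p=P[(P[...,2]>z[0])&(P[...,2]<z[1])&(abs(P[...,0]-507)<40)&(abs(P[...,1]-213)<(15 if z[0]>60 else 90))]
    if len(p): print(z,len(p),p.mean(0),cv2.minAreaRect(p[:,:2].astype(np.float32)))
E
```

```text
t 3.4 tcp [507.1 210.7 230.8] yaw_y 1.65 tilt [-0.0013 -0.002  -1.    ] shift [ 2.6  0.  -0. ] turn -0.01 q [-0.12  0.41 -0.47  1.99  0.25  0.8  -0.7 ] F [-0.8 -0.4 -0.4] M [-0.04 -0.02 -0.03]
[505.95732592 279.09737286 373.80029624] [ 0.00666689 -0.27207501 -0.96225295]
(66, 80) 191 [507.16456095 214.03030181  71.44349621] ((507.4753112792969, 213.59414672851562), (13.050185203552246, 14.25607681274414), 1.7193275690078735)
(40, 48) 7013 [506.93885449 219.71626199  44.65287859] ((507.1412353515625, 213.18096923828125), (50.10005187988281, 159.81007385253906), 1.8817402124404907)
```

View pics/w1.png

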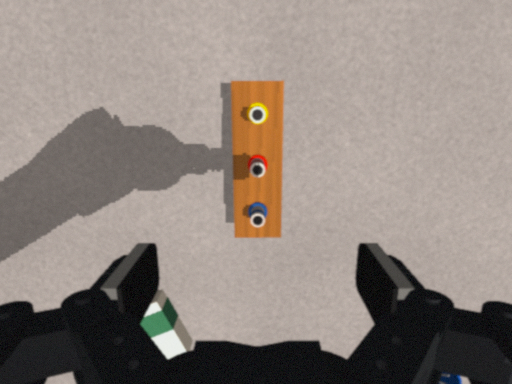

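The wrist view shows the red bit at (257,168), between the open fingers and midway along the closing line. It measures (507.3, 213.6). I descend and grip.

Call:
{"method": "drive_tool", "body": {
  "linear": [
    [2.9,0.2,20],
    [0,0,40],
    [0,0,40],
    [0,0,40],
    [0,0,25],
    [0,0,15],
    [0,0,0],
    [0,0,0]
  ],
  "angular": [
    [0,0,0],
    [0,0,0],
    [0,0,0],
    [0,0,0],
    [0,0,0],
    [0,0,0],
    [0,0,0],
    [0,0,0]
  ],
  "jaw": [-1,-1,-1,-1,-1,-1,-1,-1]
}}

```text
time: 4.25
tcp_pos: [507.8, 213.6, 51.6]
ee_rot: [2.19, 2.251, -0.001]
contact_force: [0.5, 0.3, -0.0]
width: 85.3
grasp_force: 0.0
```

Call:
{"method": "drive_tool", "body": {
  "linear": [
    [0,0,0],
    [0,0,0],
    [0,0,0],
    [0,0,0],
    [0,0,0],
    [0,0,0],
    [0,0,0],
    [0,0,0]
  ],
  "angular": [
    [0,0,0],
    [0,0,0],
    [0,0,0],
    [0,0,0],
    [0,0,0],
    [0,0,0],
    [0,0,0],
    [0,0,0]
  ],
  "jaw": [0.0,0.3,0.6,1,1,1,1,1]
}}

```text
time: 5.05
tcp_pos: [507.8, 215.4, 51.7]
ee_rot: [2.188, 2.254, 0.0]
contact_force: [-0.6, -0.2, 5.2]
width: 11.7
grasp_force: 58.5
```

Call:
{"method": "drive_tool", "body": {
  "linear": [
    [0,0,-5],
    [0,0,-10],
    [0,0,-30],
    [0,0,-40],
    [0,0,-45],
    [0,0,0],
    [0,0,0]
  ],
  "angular": [
    [0,0,0],
    [0,0,0],
    [0,0,0],
    [0,0,0],
    [0,0,0],
    [0,0,0],
    [0,0,0]
  ],
  "jaw": [1,1,1,1,1,1,1]
}}

```text
time: 5.75
tcp_pos: [508.2, 215.4, 182.7]
ee_rot: [2.188, 2.253, 0.004]
contact_force: [-1.0, 0.3, -1.4]
width: 11.4
grasp_force: 59.1
```

```bash
python3 - <<'E'
from h import *
where(608.3,-180.1)
c=cap('wrist');b=cap('side')
cv2.imwrite('pics/g1.png',np.hstack([cv2.resize(c['color'][200:384,150:360],(420,368)),cv2.resize(b['color'][100:300,150:330],(331,368))])[:,:,::-1])
E
```

```text
t 5.75 tcp [508.2 215.4 182.7] yaw_y 1.68 tilt [ 2.7e-03  9.0e-04 -1.0e+00] shift [-3.983e+02  8.840e+01 -1.000e-01] turn None q [-0.15  0.47 -0.45  2.03  0.31  0.7  -0.76] F [-1.   0.3 -1.4] M [0.06 0.06 0.01]
```

View pics/g1.png

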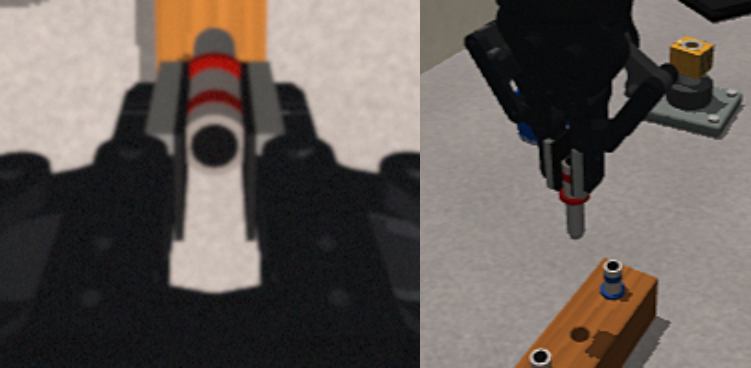

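The bit is held upright. In the crop it stands centred between the pads at about (215,120), and the rack's middle hole is empty. I turn to the nut's yaw and travel to above the chuck.

Call:
{"method": "drive_tool", "body": {
  "linear": [
    [0,0,0],
    [0,0,0],
    [0,0,0],
    [0,0,0],
    [0,0,0],
    [0,0,0],
    [0,0,0],
    [0,0,0],
    [0,0,0],
    [0,0,0],
    [0,0,0],
    [0,0,0]
  ],
  "angular": [
    [0,0,-0.8],
    [0,0,-1.6],
    [0,0,-1.6],
    [0,0,-1.6],
    [0,0,-1.6],
    [0,0,-1.6],
    [0,0,-1.6],
    [0,0,-1.6],
    [0,0,-1.6],
    [0,0,-1.6],
    [0,0,-1.2],
    [0,0,0]
  ],
  "jaw": [1,1,1,1,1,1,1,1,1,1,1,1]
}}

```text
time: 7.05
tcp_pos: [506.5, 214.5, 179.3]
ee_rot: [-0.172, -3.133, 0.002]
contact_force: [0.2, -0.4, 0.2]
width: 11.8
grasp_force: 59.1
```

Call:
{"method": "drive_tool", "body": {
  "linear": [
    [-7,-19,0],
    [-14.3,-38.2,0],
    [-14.3,-38.2,0],
    [-14.3,-38.2,0],
    [-14.3,-38.2,0],
    [-14.3,-38.2,0],
    [-14.3,-38.2,0],
    [-14.3,-38.2,0],
    [-14.3,-38.2,0],
    [-14.3,-38.2,0],
    [-7.3,-19.2,0],
    [0,0,0]
  ],
  "angular": [
    [0,0,0],
    [0,0,0],
    [0,0,0],
    [0,0,0],
    [0,0,0],
    [0,0,0],
    [0,0,0],
    [0,0,0],
    [0,0,0],
    [0,0,0],
    [0,0,0],
    [0,0,0]
  ],
  "jaw": [1,1,1,1,1,1,1,1,1,1,1,1]
}}

```text
time: 8.25
tcp_pos: [607.4, -185.4, 179.2]
ee_rot: [-0.188, -3.134, 0.003]
contact_force: [-0.4, 0.1, -0.5]
width: 11.7
grasp_force: 59.1
```

```bash
cat > m.py <<'E'
from h import *
where(608.3,-180.1,83.6)
for n in('side','top','wrist'):
    c=cap(n);P=cloud(c);T=arm.state()['tcp_pos'];x,y,z=P[...,0],P[...,1],P[...,2]
    near=(abs(x-T[0])<9)&(abs(y-T[1])<9)
    p=P[near&(z>T[2]-44)&(z<T[2]-12)]
    o=-c['R'].T@c['t']
    if len(p)>10:
        med=np.median(p,0); d=med[:2]-o[:2]; d/=np.linalg.norm(d)
        sh=p[(p[:,2]<T[2]-14)]
        s=(sh[:,:2]@np.array([-d[1],d[0]])); k=sh[:,:2]@d
        r=6
        ax=np.array([-d[1],d[0]])*(s.max()+s.min())/2+d*(np.percentile(k,10)+r)
        print(n,'shank',len(sh),'axis~',ax.round(1),'width',np.ptp(s).round(1),'zmin',sh[:,2].min().round(1))
    q=P[(z>82)&(z<94)&(abs(x-608)<32)&(abs(y+180)<32)]
    if len(q)>30: print(n,'nut',len(q),q.mean(0).round(1),cv2.minAreaRect(q[:,:2].astype(np.float32)))
    if n!='top': save(c,n+'_m.png')
a=[cv2.imread('pics/%s_m.png'%n) for n in('side','wrist')]
cv2.imwrite('pics/m1.png',np.hstack([cv2.resize(a[0][60:180,230:360],(390,360)),cv2.resize(a[1],(400,300))[:, :][:300].copy() if 0 else cv2.resize(a[1][100:384,110:400],(368,360))]))
E
python3 m.py
```

```text
t 8.25 tcp [ 607.4 -185.4  179.2] yaw_y 83.14 tilt [-0.0026 -0.0015 -1.    ] shift [-0.3  5.4 -0. ] turn -0.09 q [ 0.77  0.67 -0.81  1.84  0.61  0.91  1.12] F [-0.4  0.1 -0.5] M [0.02 0.05 0.04]
side shank 73 axis~ [ 608.5 -185.7] width 11.8 zmin 137.8
side nut 183 [ 606.2 -176.    86.6] ((607.9039306640625, -179.57598876953125), (36.972808837890625, 42.08537292480469), 83.30786895751953)
top shank 13 axis~ [ 608.5 -183.3] width 7.9 zmin 143.9
top nut 253 [ 607.1 -179.2   88.6] ((608.3899536132812, -180.9551239013672), (34.875308990478516, 41.53512954711914), 85.88683319091797)
wrist shank 230 axis~ [ 608.9 -180.2] width 11.8 zmin 143.8
wrist nut 2011 [ 606.2 -180.3   88.4] ((608.1351318359375, -180.50022888183594), (33.944580078125, 40.77059555053711), 83.61791229248047)
```

View pics/m1.png

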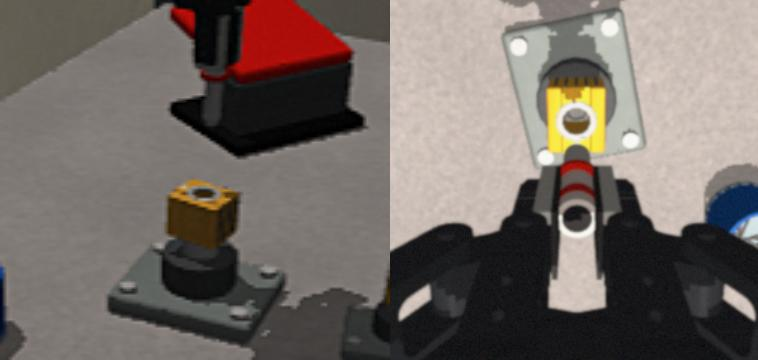

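The side crop shows the shank above the nut. In the wrist crop the shank (576,160) lines up with the hole (576,120). The arm was still settling during the first images, so I measure again at rest.

Call:
{"method": "drive_tool", "body": {
  "linear": [
    [0,0,0],
    [0,0,0],
    [0,0,0]
  ],
  "angular": [
    [0,0,-0.1],
    [0,0,0],
    [0,0,0]
  ],
  "jaw": [1,1,1]
}}

```text
time: 8.7
tcp_pos: [607.8, -178.8, 181.5]
ee_rot: [-0.156, -3.138, -0.0]
contact_force: [0.2, -0.5, 0.5]
width: 11.6
grasp_force: 59.1
```

```bash
python3 m.py
```

```text
t 8.7 tcp [ 607.8 -178.8  181.5] yaw_y 84.31 tilt [-0.e+00  1.e-04 -1.e+00] shift [-0.6 -1.2 -0. ] turn 0.14 q [ 0.76  0.66 -0.82  1.84  0.61  0.91  1.13] F [ 0.2 -0.5  0.5] M [0.03 0.05 0.02]
side shank 73 axis~ [ 609.1 -179.2] width 11.8 zmin 140.6
side nut 183 [ 606.4 -176.1   86.6] ((607.5194702148438, -178.72137451171875), (36.30382537841797, 41.076629638671875), 84.81592559814453)
top shank 13 axis~ [ 609.2 -180.9] width 9.0 zmin 145.4
top nut 258 [ 607.  -179.3   88.3] ((608.24609375, -180.46669006347656), (34.95279312133789, 42.09712219238281), 81.87181091308594)
wrist shank 231 axis~ [ 609.8 -180.2] width 11.8 zmin 144.4
wrist nut 2041 [ 606.6 -180.3   88.4] ((608.1334838867188, -180.49423217773438), (33.97911071777344, 40.80121612548828), 83.89152526855469)
```

Relative to the nut axis the shank is about 1.2 mm too far in +x and level in y. I correct that and lower in stages.

Call:
{"method": "drive_tool", "body": {
  "linear": [
    [1.2,0,10],
    [0,0,20],
    [0,0,15],
    [0,0,5],
    [0,0,3],
    [0,0,3],
    [0,0,3],
    [0,0,0],
    [0,0,0]
  ],
  "angular": [
    [0,0,0.1],
    [0,0,0],
    [0,0,0],
    [0,0,0],
    [0,0,0],
    [0,0,0],
    [0,0,0],
    [0,0,0],
    [0,0,0]
  ],
  "jaw": [1,1,1,1,1,1,1,1,1]
}}

```text
time: 9.75
tcp_pos: [606.9, -180.0, 122.6]
ee_rot: [0.172, 3.136, -0.0]
contact_force: [-0.2, -0.7, -1.2]
width: 11.7
grasp_force: 59.1
```

Call:
{"method": "drive_tool", "body": {
  "linear": [
    [0,0,3],
    [0,0,3],
    [0,0,3],
    [0,0,2],
    [0,0,0],
    [0,0,0]
  ],
  "angular": [
    [0,0,0],
    [0,0,0],
    [0,0,0],
    [0,0,0],
    [0,0,0],
    [0,0,0]
  ],
  "jaw": [1,1,1,1,1,1]
}}

```text
time: 10.35
tcp_pos: [606.7, -179.9, 111.2]
ee_rot: [-0.173, -3.137, -0.0]
contact_force: [-0.5, -1.1, -0.8]
width: 11.3
grasp_force: 59.1
```

Call:
{"method": "drive_tool", "body": {
  "linear": [
    [0,0,2],
    [0,0,2],
    [0,0,2],
    [0,0,2],
    [0,0,0],
    [0,0,0]
  ],
  "angular": [
    [0,0,0],
    [0,0,0],
    [0,0,0],
    [0,0,0],
    [0,0,0],
    [0,0,0]
  ],
  "jaw": [1,1,1,1,1,1]
}}

```text
time: 10.95
tcp_pos: [606.7, -179.9, 103.2]
ee_rot: [-0.172, -3.137, -0.0]
contact_force: [-0.1, 0.1, -0.7]
width: 11.7
grasp_force: 59.1
```

Call:
{"method": "drive_tool", "body": {
  "linear": [
    [0,0,1.5],
    [0,0,1.5],
    [0,0,0],
    [0,0,0]
  ],
  "angular": [
    [0,0,0],
    [0,0,0],
    [0,0,0],
    [0,0,0]
  ],
  "jaw": [1,1,1,1]
}}

```text
time: 11.35
tcp_pos: [607.1, -179.8, 100.1]
ee_rot: [0.172, 3.136, 0.001]
contact_force: [1.6, 0.2, -1.8]
width: 11.8
grasp_force: 59.2
```

```bash
python3 - <<'E'
from h import *
where(608.2,-180.3,83.6)
b=cap('side');c=cap('wrist')
cv2.imwrite('pics/i1.png',np.hstack([cv2.resize(b['color'][90:170,250:340],(405,360)),cv2.resize(c['color'][150:330,170:350],(360,360))])[:,:,::-1])
E
```

```text
t 11.35 tcp [ 607.1 -179.8  100.1] yaw_y 83.71 tilt [ 9.e-04  5.e-04 -1.e+00] shift [-1.2 -0.3  0. ] turn 0.02 q [ 0.71  0.75 -0.74  1.89  0.71  0.78  1.04] F [ 1.6  0.2 -1.8] M [ 0.11 -0.33  0.02]
```

View pics/i1.png

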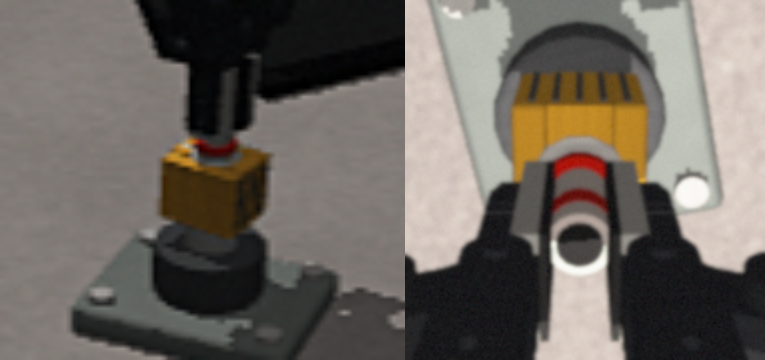

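The side crop shows the bit in the nut, its collar (215,145) a few mm above the nut's top. I go on in small steps and watch the force.

Call:
{"method": "drive_tool", "body": {
  "linear": [
    [0,0,1],
    [0,0,0.5],
    [0,0,0],
    [0,0,0]
  ],
  "angular": [
    [0,0,0],
    [0,0,0],
    [0,0,0],
    [0,0,0]
  ],
  "jaw": [1,1,1,1]
}}

```text
time: 11.85
tcp_pos: [607.0, -180.0, 99.1]
ee_rot: [0.173, 3.136, -0.0]
contact_force: [1.2, -0.1, 1.8]
width: 11.4
grasp_force: 59.3
```

Call:
{"method": "drive_tool", "body": {
  "linear": [
    [0,0,0.7],
    [0,0,0],
    [0,0,0]
  ],
  "angular": [
    [0,0,0],
    [0,0,0],
    [0,0,0]
  ],
  "jaw": [1,1,1]
}}

```text
time: 12.15
tcp_pos: [606.7, -179.9, 98.0]
ee_rot: [0.173, 3.137, 0.0]
contact_force: [0.5, 0.6, 1.1]
width: 11.4
grasp_force: 59.3
```

Call:
{"method": "drive_tool", "body": {
  "linear": [
    [0,0,0.7],
    [0,0,0],
    [0,0,0]
  ],
  "angular": [
    [0,0,0],
    [0,0,0],
    [0,0,0]
  ],
  "jaw": [1,1,1]
}}

```text
time: 12.45
tcp_pos: [606.9, -179.9, 97.7]
ee_rot: [0.173, 3.137, -0.0]
contact_force: [-0.0, 0.2, 4.0]
width: 11.4
grasp_force: 59.6
```

Call:
{"method": "drive_tool", "body": {
  "linear": [
    [0,0,0.7],
    [0,0,0],
    [0,0,0]
  ],
  "angular": [
    [0,0,0],
    [0,0,0],
    [0,0,0]
  ],
  "jaw": [1,1,1]
}}

```text
time: 12.75
tcp_pos: [607.1, -179.9, 97.7]
ee_rot: [0.172, 3.136, -0.001]
contact_force: [-0.2, 0.5, 7.8]
width: 11.0
grasp_force: 60.1
```

```bash
python3 - <<'E'
from h import *
where(608.2,-180.3,83.6)
for n in('side','wrist'):
    c=cap(n);P=cloud(c);h=cv2.cvtColor(c['color'],cv2.COLOR_RGB2HSV)
    near=(abs(P[...,0]-608)<14)&(abs(P[...,1]+180)<14)&(P[...,2]>80)
    red=near&((h[...,0]<6)|(h[...,0]>174))&(h[...,1]>170)&(h[...,2]>50)
    print(n,red.sum(),np.sort(P[red][:,2]).round(1)[[0,len(P[red])//4,len(P[red])//2,-1]] if red.sum() else'')
    save(c,n+'_i2.png')
E
```

```text
t 12.75 tcp [ 607.1 -179.9   97.7] yaw_y 83.7 tilt [ 8.e-04 -7.e-04 -1.e+00] shift [-1.1 -0.2  0. ] turn 0.02 q [ 0.71  0.76 -0.74  1.89  0.72  0.78  1.03] F [-0.2  0.5  7.8] M [0.09 0.07 0.01]
side 13 [90.1 91.5 92.3 93.3]
wrist 320 [ 91.4  93.2  94.2 121.7]
```

Call:
{"method": "drive_tool", "body": {
  "linear": [
    [0,0,0.7],
    [0,0,0],
    [0,0,0]
  ],
  "angular": [
    [0,0,0],
    [0,0,0],
    [0,0,0]
  ],
  "jaw": [1,1,1]
}}

```text
time: 13.15
tcp_pos: [607.4, -179.9, 97.6]
ee_rot: [0.173, 3.136, -0.002]
contact_force: [-0.5, -0.1, 10.9]
width: 11.7
grasp_force: 60.4
```

Call:
{"method": "drive_tool", "body": {
  "linear": [
    [0,0,0.7],
    [0,0,0],
    [0,0,0]
  ],
  "angular": [
    [0,0,0],
    [0,0,0],
    [0,0,0]
  ],
  "jaw": [1,1,1]
}}

```text
time: 13.45
tcp_pos: [607.7, -179.9, 97.5]
ee_rot: [0.173, 3.135, -0.002]
contact_force: [-1.5, 0.1, 15.9]
width: 11.8
grasp_force: 60.8
```

Call:
{"method": "drive_tool", "body": {
  "linear": [
    [0,0,0.7],
    [0,0,0],
    [0,0,0]
  ],
  "angular": [
    [0,0,0],
    [0,0,0],
    [0,0,0]
  ],
  "jaw": [1,1,1]
}}

```text
time: 13.75
tcp_pos: [607.9, -179.9, 97.5]
ee_rot: [0.172, 3.135, -0.003]
contact_force: [-1.9, 0.7, 17.5]
width: 11.5
grasp_force: 61.1
```

```bash
python3 - <<'E'
from h import *
where(608.2,-180.3,83.6)
c=cap('side');P=cloud(c);h=cv2.cvtColor(c['color'],cv2.COLOR_RGB2HSV)
near=(abs(P[...,0]-608)<14)&(abs(P[...,1]+180)<14)&(P[...,2]>80)
red=near&((h[...,0]<6)|(h[...,0]>174))&(h[...,1]>170)&(h[...,2]>50)
print(red.sum(),np.sort(P[red][:,2]).round(1))
cv2.imwrite('pics/i2.png',cv2.resize(c['color'][110:160,270:330],(600,500))[:,:,::-1])
E
```

```text
t 13.75 tcp [ 607.9 -179.9   97.5] yaw_y 83.7 tilt [ 0.0021 -0.002  -1.    ] shift [-0.3 -0.3  0. ] turn 0.02 q [ 0.7   0.76 -0.73  1.89  0.72  0.78  1.03] F [-1.9  0.7 17.5] M [ 0.05  0.67 -0.01]
14 [91.3 91.3 91.4 91.6 91.7 91.8 91.9 92.  92.2 92.2 92.4 92.4 92.6 93.3]
```

View pics/i2.png

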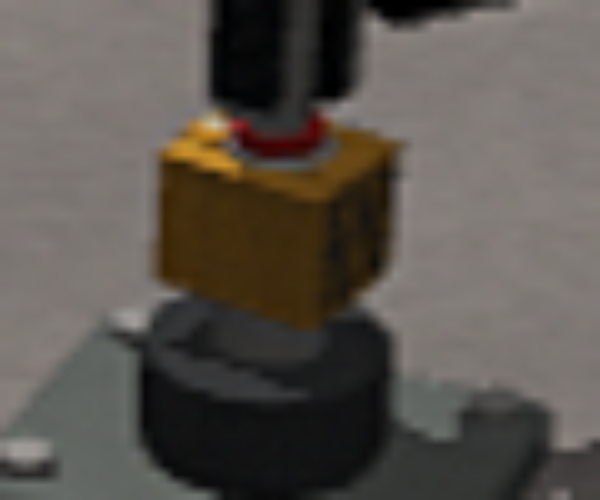

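The collar's underside now sits about 2 mm above the nut, at (280,145) in the crop, and the stop is hard at 17 N, so the bit is home. I unload and release, then lower to the nut.

Call:
{"method": "drive_tool", "body": {
  "linear": [
    [0,0,-1.5],
    [0,0,-1.5],
    [0,0,0],
    [0,0,0],
    [0,0,0],
    [0,0,0],
    [0,0,0],
    [0,0,0]
  ],
  "angular": [
    [0,0,0],
    [0,0,0],
    [0,0,0],
    [0,0,0],
    [0,0,0],
    [0,0,0],
    [0,0,0],
    [0,0,0]
  ],
  "jaw": [1,1,1,0.5,0,-0.5,-1,-1]
}}

```text
time: 14.6
tcp_pos: [606.4, -180.0, 97.3]
ee_rot: [-0.173, -3.136, 0.0]
contact_force: [0.1, -0.0, -0.3]
width: 77.9
grasp_force: 0.0
```

```bash
python3 - <<'E'
from h import *
where(608.2,-180.3,83.6)
c=cap('wrist');P=cloud(c);h=cv2.cvtColor(c['color'],cv2.COLOR_RGB2HSV)
near=(abs(P[...,0]-608)<14)&(abs(P[...,1]+180)<14)&(P[...,2]>88)
red=near&((h[...,0]<6)|(h[...,0]>174))&(h[...,1]>170)&(h[...,2]>50)
print(red.sum(),np.percentile(P[red][:,2],[5,25,50,75,95]).round(1))
p=P[near&(P[...,2]>108)]; print(len(p),np.percentile(p[:,2],[5,50,95]).round(1),p.mean(0).round(1))
E
```

```text
t 14.6 tcp [ 606.4 -180.    97.3] yaw_y 83.7 tilt [-8.e-04  0.e+00 -1.e+00] shift [-1.9 -0.1 -0. ] turn 0.02 q [ 0.71  0.76 -0.74  1.89  0.72  0.78  1.03] F [ 0.1 -0.  -0.3] M [-0.02  0.01  0.03]
561 [ 92.6  93.4  94.  106.5 110.2]
6193 [116.3 177.6 183.8] [ 598.4 -179.8  167. ]
```

Call:
{"method": "drive_tool", "body": {
  "linear": [
    [-1.8,0,0],
    [0,0,10],
    [0,0,12],
    [0,0,12],
    [0,0,8],
    [0,0,2],
    [0,0,0],
    [0,0,0],
    [0,0,0]
  ],
  "angular": [
    [0,0,0],
    [0,0,0],
    [0,0,0],
    [0,0,0],
    [0,0,0],
    [0,0,0],
    [0,0,0],
    [0,0,0],
    [0,0,0]
  ],
  "jaw": [-1,-1,-1,-1,-1,-1,-1,-1,-1]
}}

```text
time: 15.55
tcp_pos: [608.9, -180.1, 54.1]
ee_rot: [0.173, 3.136, -0.0]
contact_force: [-0.2, -0.3, -0.2]
width: 85.4
grasp_force: 0.0
```

Call:
{"method": "drive_tool", "body": {
  "linear": [
    [0,0,0],
    [0,0,0],
    [0,0,0],
    [0,0,0],
    [0,0,0],
    [0,0,0],
    [0,0,0],
    [0,0,0]
  ],
  "angular": [
    [0,0,0],
    [0,0,0],
    [0,0,0],
    [0,0,0],
    [0,0,0],
    [0,0,0],
    [0,0,0],
    [0,0,0]
  ],
  "jaw": [-0.3,0,0.3,1,1,1,1,1]
}}

```text
time: 16.35
tcp_pos: [608.5, -180.0, 53.9]
ee_rot: [0.172, 3.137, -0.0]
contact_force: [-1.1, 0.2, 5.6]
width: 33.2
grasp_force: 60.3
```

```bash
python3 - <<'E'
from h import *
where(608.2,-180.3,83.6)
E
```

```text
t 16.35 tcp [ 608.5 -180.    53.9] yaw_y 83.71 tilt [ 1.e-04 -1.e-04 -1.e+00] shift [ 0.3 -0.3 -0. ] turn 0.02 q [ 0.67  0.81 -0.69  1.9   0.77  0.72  0.99] F [-1.1  0.2  5.6] M [0.11 0.28 0.05]
```

Call:
{"method": "drive_tool", "body": {
  "linear": [
    [0,0,0],
    [0,0,0],
    [0,0,0],
    [0,0,0],
    [0,0,0],
    [0,0,0]
  ],
  "angular": [
    [0,0,1],
    [0,0,1],
    [0,0,1],
    [0,0,1],
    [0,0,1],
    [0,0,0]
  ],
  "jaw": [1,1,1,1,1,1]
}}

```text
time: 16.95
tcp_pos: [608.5, -180.2, 53.9]
ee_rot: [0.849, 3.025, -0.001]
contact_force: [-1.4, 0.8, 6.6]
width: 33.3
grasp_force: 60.6
```

```bash
python3 - <<'E'
from h import *
where(608.2,-180.3,83.6)
E
```

```text
t 16.95 tcp [ 608.5 -180.2   53.9] yaw_y 58.65 tilt [-1.e-04 -6.e-04 -1.e+00] shift [ 0.2 -0.2  0. ] turn -4.99 q [ 0.61  0.78 -0.58  1.9   0.68  0.66  0.63] F [-1.4  0.8  6.6] M [ 0.1   0.33 -0.23]
```

Call:
{"method": "drive_tool", "body": {
  "linear": [
    [0,0,0],
    [0,0,0],
    [0,0,0],
    [0,0,0]
  ],
  "angular": [
    [0,0,1],
    [0,0,1],
    [0,0,0.5],
    [0,0,0]
  ],
  "jaw": [1,1,1,1]
}}

```text
time: 17.35
tcp_pos: [608.5, -180.2, 53.9]
ee_rot: [1.171, 2.915, -0.001]
contact_force: [-1.5, -0.4, 6.8]
width: 33.2
grasp_force: 60.7
```

```bash
cat > w.py <<'E'
from h import *
where(608.2,-180.3,83.6)
E
python3 w.py
```

```text
t 17.35 tcp [ 608.5 -180.2   53.9] yaw_y 46.23 tilt [-1.e-04 -5.e-04 -1.e+00] shift [ 0.2 -0.2  0. ] turn -7.47 q [ 0.57  0.77 -0.53  1.91  0.62  0.64  0.46] F [-1.5 -0.4  6.8] M [ 0.06  0.34 -0.14]
```

Call:
{"method": "drive_tool", "body": {
  "linear": [
    [0,0,0],
    [0,0,0],
    [0,0,0],
    [0,0,0]
  ],
  "angular": [
    [0,0,1],
    [0,0,1],
    [0,0,0],
    [0,0,0]
  ],
  "jaw": [1,1,1,1]
}}

```text
time: 17.75
tcp_pos: [608.4, -180.3, 53.9]
ee_rot: [-1.419, -2.802, 0.001]
contact_force: [-2.3, 0.5, 6.0]
width: 33.4
grasp_force: 60.7
```

```bash
python3 w.py
```

```text
t 17.75 tcp [ 608.4 -180.3   53.9] yaw_y 36.27 tilt [-4.e-04 -3.e-04 -1.e+00] shift [ 0.1 -0.2  0. ] turn -9.47 q [ 0.54  0.76 -0.48  1.91  0.58  0.62  0.32] F [-2.3  0.5  6. ] M [ 0.06  0.44 -0.15]
```

Call:
{"method": "drive_tool", "body": {
  "linear": [
    [0,0,0],
    [0,0,0],
    [0,0,0],
    [0,0,0]
  ],
  "angular": [
    [0,0,1],
    [0,0,1],
    [0,0,0],
    [0,0,0]
  ],
  "jaw": [1,1,1,1]
}}

```text
time: 18.15
tcp_pos: [608.3, -180.4, 53.9]
ee_rot: [-1.658, -2.668, 0.001]
contact_force: [-2.5, -0.0, 6.1]
width: 33.4
grasp_force: 60.8
```

```bash
python3 w.py
```

```text
t 18.15 tcp [ 608.3 -180.4   53.9] yaw_y 26.27 tilt [-5.e-04 -3.e-04 -1.e+00] shift [ 0.1 -0.1  0. ] turn -11.47 q [ 0.51  0.75 -0.44  1.91  0.53  0.6   0.19] F [-2.5 -0.   6.1] M [ 0.05  0.34 -0.16]
```

Call:
{"method": "drive_tool", "body": {
  "linear": [
    [0,0,0],
    [0,0,0],
    [0,0,0],
    [0,0,0]
  ],
  "angular": [
    [0,0,1],
    [0,0,1],
    [0,0,0],
    [0,0,0]
  ],
  "jaw": [1,1,1,1]
}}

```text
time: 18.55
tcp_pos: [608.2, -180.4, 53.9]
ee_rot: [-1.884, -2.513, 0.001]
contact_force: [-2.5, -0.1, 6.4]
width: 33.4
grasp_force: 60.8
```

```bash
python3 w.py
```

```text
t 18.55 tcp [ 608.2 -180.4   53.9] yaw_y 16.27 tilt [-6.e-04 -3.e-04 -1.e+00] shift [ 0.1 -0.   0. ] turn -13.47 q [ 0.48  0.74 -0.39  1.91  0.48  0.59  0.06] F [-2.5 -0.1  6.4] M [ 0.06  0.41 -0.13]
```

Call:
{"method": "drive_tool", "body": {
  "linear": [
    [0,0,0],
    [0,0,0],
    [0,0,0],
    [0,0,0]
  ],
  "angular": [
    [0,0,1],
    [0,0,1],
    [0,0,0],
    [0,0,0]
  ],
  "jaw": [1,1,1,1]
}}

```text
time: 18.95
tcp_pos: [608.2, -180.4, 53.9]
ee_rot: [-2.096, -2.339, 0.001]
contact_force: [-1.6, 0.9, 7.1]
width: 33.3
grasp_force: 60.8
```

```bash
echo "print(arm.state()['joint_efforts'][[4,6]])" >> w.py; python3 w.py
```

```text
t 18.95 tcp [ 608.2 -180.4   53.9] yaw_y 6.27 tilt [-8.e-04 -3.e-04 -1.e+00] shift [ 0.1  0.  -0. ] turn -15.47 q [ 0.45  0.73 -0.35  1.91  0.43  0.57 -0.07] F [-1.6  0.9  7.1] M [ 0.04  0.39 -0.21]
[0.27042568 0.19320449]
```

Call:
{"method": "drive_tool", "body": {
  "linear": [
    [0,0,0],
    [0,0,0],
    [0,0,0],
    [0,0,0]
  ],
  "angular": [
    [0,0,1],
    [0,0,1],
    [0,0,0],
    [0,0,0]
  ],
  "jaw": [1,1,1,1]
}}

```text
time: 19.35
tcp_pos: [608.1, -180.4, 53.9]
ee_rot: [-2.292, -2.148, 0.001]
contact_force: [-2.1, 0.6, 7.6]
width: 33.3
grasp_force: 60.9
```

```bash
python3 w.py
```

```text
t 19.35 tcp [ 608.1 -180.4   53.9] yaw_y -3.73 tilt [-9.e-04 -3.e-04 -1.e+00] shift [ 0.1  0.1 -0. ] turn -17.47 q [ 0.42  0.73 -0.3   1.91  0.38  0.56 -0.2 ] F [-2.1  0.6  7.6] M [ 0.04  0.38 -0.18]
[0.25862362 0.1932297 ]
```

Call:
{"method": "drive_tool", "body": {
  "linear": [
    [0,0,0],
    [0,0,0]
  ],
  "angular": [
    [0,0,1],
    [0,0,1]
  ],
  "jaw": [1,1]
}}

```text
time: 19.55
tcp_pos: [608.0, -180.4, 53.9]
ee_rot: [-2.472, -1.939, 0.001]
contact_force: [-3.2, -0.3, 7.5]
width: 33.0
grasp_force: 61.0
```

```bash
python3 w.py
```

```text
t 19.55 tcp [ 608.  -180.4   53.9] yaw_y -13.78 tilt [-9.e-04 -3.e-04 -1.e+00] shift [ 0.1  0.1 -0. ] turn -19.48 q [ 0.39  0.72 -0.26  1.91  0.33  0.55 -0.32] F [-3.2 -0.3  7.5] M [0.02 0.49 0.2 ]
[0.06767637 0.20865234]
```

Call:
{"method": "drive_tool", "body": {
  "linear": [
    [0,0,0],
    [0,0,0]
  ],
  "angular": [
    [0,0,0],
    [0,0,0]
  ],
  "jaw": [1,1]
}}

```text
time: 19.75
tcp_pos: [608.1, -180.4, 53.9]
ee_rot: [-2.471, -1.94, 0.002]
contact_force: [-2.0, 0.3, 7.2]
width: 33.1
grasp_force: 60.9
```

```bash
python3 w.py
```

```text
t 19.75 tcp [ 608.1 -180.4   53.9] yaw_y -13.72 tilt [-1.e-03 -3.e-04 -1.e+00] shift [ 0.1  0.1 -0. ] turn -19.46 q [ 0.39  0.72 -0.26  1.91  0.33  0.55 -0.32] F [-2.   0.3  7.2] M [ 0.06  0.43 -0.23]
[0.2471194  0.19327657]
```

Call:
{"method": "drive_tool", "body": {
  "linear": [
    [0,0,0],
    [0,0,0]
  ],
  "angular": [
    [0,0,1],
    [0,0,1]
  ],
  "jaw": [1,1]
}}

```text
time: 19.95
tcp_pos: [608.0, -180.4, 53.9]
ee_rot: [-2.631, -1.716, 0.002]
contact_force: [-3.0, 0.8, 6.3]
width: 33.4
grasp_force: 61.0
```

```bash
python3 w.py
```

```text
t 19.95 tcp [ 608.  -180.4   53.9] yaw_y -23.77 tilt [-1.1e-03 -3.0e-04 -1.0e+00] shift [ 0.2  0.2 -0. ] turn -21.47 q [ 0.36  0.72 -0.21  1.92  0.27  0.54 -0.45] F [-3.   0.8  6.3] M [0.03 0.54 0.32]
[0.00489439 0.14149273]
```

Call:
{"method": "drive_tool", "body": {
  "linear": [
    [0,0,0],
    [0,0,0]
  ],
  "angular": [
    [0,0,0],
    [0,0,0]
  ],
  "jaw": [1,1]
}}

```text
time: 20.15
tcp_pos: [608.0, -180.4, 53.9]
ee_rot: [-2.63, -1.718, 0.002]
contact_force: [-3.3, -0.7, 6.9]
width: 33.3
grasp_force: 60.9
```

```bash
python3 w.py
```

```text
t 20.15 tcp [ 608.  -180.4   53.9] yaw_y -23.7 tilt [-1.2e-03 -3.0e-04 -1.0e+00] shift [ 0.2  0.2 -0. ] turn -21.46 q [ 0.36  0.72 -0.21  1.92  0.27  0.54 -0.45] F [-3.3 -0.7  6.9] M [ 0.08  0.42 -0.14]
[0.17703131 0.12929076]
```

Call:
{"method": "drive_tool", "body": {
  "linear": [
    [0,0,0],
    [0,0,0]
  ],
  "angular": [
    [0,0,1],
    [0,0,1]
  ],
  "jaw": [1,1]
}}

```text
time: 20.35
tcp_pos: [607.9, -180.4, 53.9]
ee_rot: [-2.77, -1.482, 0.002]
contact_force: [-3.0, 0.8, 6.6]
width: 33.5
grasp_force: 61.1
```

```bash
python3 w.py
```

```text
t 20.35 tcp [ 607.9 -180.4   53.9] yaw_y -33.7 tilt [-1.3e-03 -4.0e-04 -1.0e+00] shift [ 0.2  0.2 -0. ] turn -23.46 q [ 0.33  0.71 -0.16  1.92  0.22  0.53 -0.57] F [-3.   0.8  6.6] M [0.05 0.43 0.47]
[-0.18232243 -0.05731749]
```

Call:
{"method": "drive_tool", "body": {
  "linear": [
    [0,0,0],
    [0,0,0]
  ],
  "angular": [
    [0,0,0],
    [0,0,0]
  ],
  "jaw": [1,1]
}}

```text
time: 20.55
tcp_pos: [607.9, -180.3, 53.9]
ee_rot: [-2.769, -1.484, 0.002]
contact_force: [-2.9, 0.2, 6.7]
width: 33.1
grasp_force: 61.0
```

```bash
python3 w.py
```

```text
t 20.55 tcp [ 607.9 -180.3   53.9] yaw_y -33.63 tilt [-1.4e-03 -4.0e-04 -1.0e+00] shift [ 0.2  0.2 -0. ] turn -23.45 q [ 0.33  0.71 -0.16  1.92  0.22  0.53 -0.57] F [-2.9  0.2  6.7] M [0.11 0.47 0.07]
[-0.0071523  -0.05913683]
```

Call:
{"method": "drive_tool", "body": {
  "linear": [
    [0,0,0],
    [0,0,0]
  ],
  "angular": [
    [0,0,1],
    [0,0,0.95]
  ],
  "jaw": [1,1]
}}

```text
time: 20.75
tcp_pos: [607.8, -180.3, 53.9]
ee_rot: [-2.885, -1.244, 0.003]
contact_force: [-3.0, 0.4, 6.7]
width: 33.3
grasp_force: 61.1
```

```bash
python3 w.py
```

```text
t 20.75 tcp [ 607.8 -180.3   53.9] yaw_y -43.36 tilt [-1.5e-03 -6.0e-04 -1.0e+00] shift [ 0.2  0.3 -0. ] turn -25.39 q [ 0.3   0.71 -0.12  1.92  0.16  0.52 -0.69] F [-3.   0.4  6.7] M [0.08 0.49 0.67]
[-0.39238656 -0.29371974]
```

Call:
{"method": "drive_tool", "body": {
  "linear": [
    [0,0,0],
    [0,0,0]
  ],
  "angular": [
    [0,0,0],
    [0,0,0]
  ],
  "jaw": [1,1]
}}

```text
time: 20.95
tcp_pos: [607.9, -180.3, 53.9]
ee_rot: [-2.884, -1.245, 0.003]
contact_force: [-2.8, 0.7, 7.1]
width: 33.4
grasp_force: 61.0
```

```bash
python3 w.py
```

```text
t 20.95 tcp [ 607.9 -180.3   53.9] yaw_y -43.3 tilt [-1.5e-03 -6.0e-04 -1.0e+00] shift [ 0.2  0.2 -0. ] turn -25.38 q [ 0.3   0.71 -0.12  1.92  0.16  0.52 -0.69] F [-2.8  0.7  7.1] M [0.04 0.5  0.29]
[-0.20417745 -0.26089372]
```

The grip torque is about 0.45 N m, which is hand-tight. I let go and back off upward.

Call:
{"method": "drive_tool", "body": {
  "linear": [
    [0,0,0],
    [0,0,0],
    [0,0,0],
    [0,0,0],
    [0,0,0],
    [0,0,0],
    [0,0,-15],
    [0,0,-35],
    [0,0,-40],
    [0,0,-40],
    [0,0,0],
    [0,0,0]
  ],
  "angular": [
    [0,0,0],
    [0,0,0],
    [0,0,0],
    [0,0,0],
    [0,0,0],
    [0,0,0],
    [0,0,0],
    [0,0,0],
    [0,0,0],
    [0,0,0],
    [0,0,0],
    [0,0,0]
  ],
  "jaw": [0.5,0,-0.5,-1,-1,-1,-1,-1,-1,-1,-1,-1]
}}

```text
time: 22.15
tcp_pos: [609.4, -180.4, 185.9]
ee_rot: [2.885, 1.238, 0.005]
contact_force: [-0.0, 0.2, -0.6]
width: 85.2
grasp_force: 0.0
```

```bash
python3 - <<'E'
from h import *
where(608.2,-180.3)
b=cap('side');c=cap('wrist');P=cloud(c)
print(len(P[(abs(P[...,2]-117)<4)&(abs(P[...,0]-608)<15)&(abs(P[...,1]+180)<15)]))
cv2.imwrite('pics/f.png',np.hstack([cv2.resize(b['color'][100:350,150:400],(360,360)),cv2.resize(c['color'][:,80:432],(360,393))[:360]])[:,:,::-1])
E
```

```text
t 22.15 tcp [ 609.4 -180.4  185.9] yaw_y -43.55 tilt [ 0.0036 -0.001  -1.    ] shift [-0.7 -0.9 -0. ] turn None q [ 0.33  0.53 -0.16  1.85  0.12  0.76 -0.65] F [-0.   0.2 -0.6] M [-0.02 -0.    0.  ]
363
```

View pics/f.png

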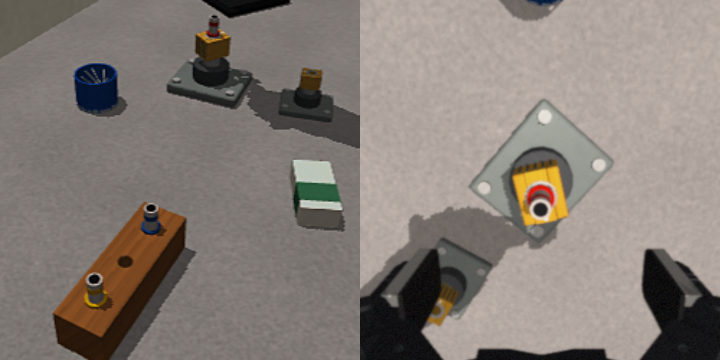

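The final view shows the red bit upright in the large collet, with the other bits, box and cup untouched. The nut at (540,195) looks slightly turned against the fingers, so I measure its yaw.

```bash
python3 - <<'E'
from h import *
for n in('wrist','wrist','top'):
    c=cap(n);P=cloud(c);x,y,z=P[...,0],P[...,1],P[...,2]
    q=P[(z>85.5)&(z<90.5)&(abs(x-608)<32)&(abs(y+180)<32)]
    print(n,len(q),q.mean(0).round(1),cv2.minAreaRect(q[:,:2].astype(np.float32)))
where(608.2,-180.3)
E
```

```text
wrist 1626 [ 610.3 -178.2   88.5] ((608.5186157226562, -180.08099365234375), (41.389217376708984, 34.11836242675781), 58.7352180480957)
wrist 1635 [ 610.3 -178.2   88.5] ((608.3489379882812, -180.11123657226562), (41.46220397949219, 33.980072021484375), 59.25041580200195)
top 59 [ 598.9 -191.7   88.2] ((600.085205078125, -192.9687042236328), (12.363598823547363, 33.93711853027344), 49.749202728271484)
t 22.4 tcp [ 607.4 -179.9  182.2] yaw_y -43.54 tilt [-2.8e-03  6.0e-04 -1.0e+00] shift [ 0.3  0.8 -0. ] turn None q [ 0.33  0.54 -0.16  1.86  0.12  0.76 -0.65] F [-0.4  0.2 -0.3] M [-0.01 -0.03  0.  ]
```

The nut now sits at -31° against -43° when I let go, so it turned back about 12° on release and its grip may have eased. I regrip it at its present yaw and check.

Call:
{"method": "drive_tool", "body": {
  "linear": [
    [0,0,0],
    [0,0,0],
    [0,0,30],
    [0,0,40],
    [0,0,35],
    [0,0,20],
    [0,0,4],
    [0,0,0],
    [0,0,0],
    [0,0,0]
  ],
  "angular": [
    [0,0,-1.2],
    [0,0,-1.3],
    [0,0,0],
    [0,0,0],
    [0,0,0],
    [0,0,0],
    [0,0,0],
    [0,0,0],
    [0,0,0],
    [0,0,0]
  ],
  "jaw": [-1,-1,-1,-1,-1,-1,-1,-1,-1,-1]
}}

```text
time: 23.4
tcp_pos: [609.6, -180.4, 56.0]
ee_rot: [2.733, 1.545, 0.003]
contact_force: [0.2, 0.0, 0.3]
width: 85.3
grasp_force: 0.0
```

```bash
python3 w.py
```

```text
t 23.4 tcp [ 609.6 -180.4   56. ] yaw_y -31.05 tilt [ 2.6e-03 -6.0e-04 -1.0e+00] shift [-0.7 -1.3 -0. ] turn -22.93 q [ 0.33  0.71 -0.17  1.92  0.22  0.53 -0.53] F [0.2 0.  0.3] M [-0.   -0.   -0.02]
[0.00466303 0.0004588 ]
```

Call:
{"method": "drive_tool", "body": {
  "linear": [
    [0,0,0],
    [0,0,0],
    [0,0,0],
    [0,0,0],
    [0,0,0],
    [0,0,0],
    [0,0,0],
    [0,0,0]
  ],
  "angular": [
    [0,0,0],
    [0,0,0],
    [0,0,0],
    [0,0,0],
    [0,0,0],
    [0,0,0],
    [0,0,0],
    [0,0,0]
  ],
  "jaw": [-0.3,0,0.3,1,1,1,1,1]
}}

```text
time: 24.2
tcp_pos: [608.1, -180.0, 55.2]
ee_rot: [-2.734, -1.546, 0.001]
contact_force: [-1.7, 0.9, 6.2]
width: 32.9
grasp_force: 61.0
```

```bash
python3 w.py
```

```text
t 24.2 tcp [ 608.1 -180.    55.2] yaw_y -31.03 tilt [-7.e-04 -1.e-04 -1.e+00] shift [-0.2  0.2 -0. ] turn -22.93 q [ 0.33  0.71 -0.17  1.92  0.22  0.53 -0.53] F [-1.7  0.9  6.2] M [0.11 0.39 0.07]
[ 0.04332607 -0.06133775]
```

Now I turn back up in small steps, reading the torque in motion.

Call:
{"method": "drive_tool", "body": {
  "linear": [
    [0,0,0],
    [0,0,0]
  ],
  "angular": [
    [0,0,0.6],
    [0,0,0.6]
  ],
  "jaw": [1,1]
}}

```text
time: 24.4
tcp_pos: [608.1, -180.0, 55.2]
ee_rot: [-2.811, -1.402, 0.001]
contact_force: [-1.6, 1.6, 5.4]
width: 33.0
grasp_force: 61.3
```

```bash
python3 w.py
```

```text
t 24.4 tcp [ 608.1 -180.    55.2] yaw_y -36.99 tilt [-8.e-04 -3.e-04 -1.e+00] shift [-0.2  0.3  0. ] turn -24.12 q [ 0.31  0.71 -0.14  1.92  0.18  0.53 -0.6 ] F [-1.6  1.6  5.4] M [0.08 0.4  0.55]
[-0.27941544 -0.28326826]
```

Call:
{"method": "drive_tool", "body": {
  "linear": [
    [0,0,0],
    [0,0,0]
  ],
  "angular": [
    [0,0,0.6],
    [0,0,0.6]
  ],
  "jaw": [1,1]
}}

```text
time: 24.6
tcp_pos: [608.1, -180.0, 55.2]
ee_rot: [2.88, 1.254, -0.002]
contact_force: [-2.6, 0.2, 5.1]
width: 33.2
grasp_force: 61.3
```

```bash
python3 w.py
```

```text
t 24.6 tcp [ 608.1 -180.    55.2] yaw_y -42.94 tilt [-8.e-04 -6.e-04 -1.e+00] shift [-0.2  0.3  0. ] turn -25.31 q [ 0.29  0.71 -0.11  1.92  0.15  0.52 -0.67] F [-2.6  0.2  5.1] M [0.14 0.38 0.66]
[-0.40936494 -0.41458058]
```

Call:
{"method": "drive_tool", "body": {
  "linear": [
    [0,0,0],
    [0,0,0]
  ],
  "angular": [
    [0,0,0],
    [0,0,0]
  ],
  "jaw": [1,1]
}}

```text
time: 24.8
tcp_pos: [608.1, -180.0, 55.2]
ee_rot: [-2.881, -1.254, 0.001]
contact_force: [-0.4, 0.5, 5.7]
width: 33.5
grasp_force: 61.2
```

```bash
python3 w.py
```

```text
t 24.8 tcp [ 608.1 -180.    55.2] yaw_y -42.95 tilt [-8.e-04 -4.e-04 -1.e+00] shift [-0.2  0.3  0. ] turn -25.31 q [ 0.29  0.71 -0.11  1.92  0.15  0.52 -0.67] F [-0.4  0.5  5.7] M [0.13 0.37 0.23]
[-0.15252956 -0.25094965]
```

The torque at the same angle is the same, 0.66 N m in motion or about 0.45 N m of grip, so the jaws spring back elastically on release. I release again, gently, and compare.

Call:
{"method": "drive_tool", "body": {
  "linear": [
    [0,0,0],
    [0,0,0],
    [0,0,0],
    [0,0,0],
    [0,0,0],
    [0,0,0],
    [0,0,0],
    [0,0,0],
    [0,0,0],
    [0,0,0],
    [0,0,0],
    [0,0,0]
  ],
  "angular": [
    [0,0,0],
    [0,0,0],
    [0,0,0],
    [0,0,0],
    [0,0,0],
    [0,0,0],
    [0,0,0],
    [0,0,0],
    [0,0,0],
    [0,0,0],
    [0,0,0],
    [0,0,0]
  ],
  "jaw": [0.4,0.3,0.25,0.2,0.17,0.14,0.1,0.05,0,-0.3,-0.6,-1]
}}

```text
time: 26.0
tcp_pos: [608.7, -180.2, 54.6]
ee_rot: [2.881, 1.251, 0.001]
contact_force: [0.4, -0.2, -0.3]
width: 80.8
grasp_force: 0.0
```

Call:
{"method": "drive_tool", "body": {
  "linear": [
    [0,0,0],
    [0,0,0],
    [0,0,-15],
    [0,0,-35],
    [0,0,-40],
    [0,0,-40],
    [0,0,0],
    [0,0,0],
    [0,0,0]
  ],
  "angular": [
    [0,0,0],
    [0,0,0],
    [0,0,0],
    [0,0,0],
    [0,0,0],
    [0,0,0],
    [0,0,0],
    [0,0,0],
    [0,0,0]
  ],
  "jaw": [-1,-1,-1,-1,-1,-1,-1,-1,-1]
}}

```text
time: 26.9
tcp_pos: [607.6, -180.0, 184.3]
ee_rot: [-2.881, -1.251, 0.002]
contact_force: [0.6, -0.4, -0.6]
width: 85.3
grasp_force: 0.0
```

```bash
python3 - <<'E'
from h import *
for n in('wrist','wrist'):
    c=cap(n);P=cloud(c);x,y,z=P[...,0],P[...,1],P[...,2]
    q=P[(z>85.5)&(z<90.5)&(abs(x-608)<32)&(abs(y+180)<32)]
    print(n,len(q),cv2.minAreaRect(q[:,:2].astype(np.float32)))
    h=cv2.cvtColor(c['color'],cv2.COLOR_RGB2HSV)
    red=(abs(x-608)<14)&(abs(y+180)<14)&(z>88)&((h[...,0]<6)|(h[...,0]>174))&(h[...,1]>170)&(h[...,2]>50)
    print(np.percentile(P[red][:,2],[5,25,50]).round(1))
where(608.2,-180.3)
E
```

```text
wrist 1612 ((608.2909545898438, -180.1485595703125), (40.881351470947266, 34.010887145996094), 59.10927200317383)
[92.7 93.3 93.7]
wrist 1626 ((608.4072265625, -179.9716033935547), (41.504878997802734, 34.033546447753906), 59.309410095214844)
[92.5 93.4 93.8]
t 27.0 tcp [ 607.3 -179.9  183.3] yaw_y -43.05 tilt [-2.8e-03  6.0e-04 -1.0e+00] shift [ 0.3  0.9 -0. ] turn None q [ 0.32  0.54 -0.15  1.86  0.11  0.76 -0.64] F [ 0.2  0.5 -0.1] M [ 0.01 -0.02  0.  ]
```

```bash
python3 -c "
from cell import arm
print(arm.sign_off())"
```

```text
the job is handed in; nothing more can be done
None
```

The red bit is fully home and I tightened the nut clockwise to about 0.45 N m and let go, but both times I released it the nut sprang back about 12°, leaving an estimated 0.2–0.25 N m of grip, below the 0.35 N m hand-tight minimum. I didn't move the other bits or the things on the bench, and I handed the job in at about 27 s.

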